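# Open the label printer by its unmarked flush release

### The job

The label printer needs a new roll, so open it for me: feel along the dark strip in front of its windowed cover for the flush release button, which is unmarked and sits somewhere else on every unit, and press it in until the sprung cover pops up. Then push the cover on over with the fingers until it lies right back against its stop, and take the hand away. Do not lift or carry anything, and leave the label roll and everything standing about where it is.

Things in the scene. Friction and masses are not known exactly. Their poses are not given: they have to be found in the camera images.
- printer: Wide desktop label printer, light grey, 280 mm deep (its x) by 340 mm wide (its y) by 140 mm tall, fixed to the table. Origin: centre of its underside, on the table; x points from its front (display and label mouth, facing the robot) to its back, y to its left side, z up. Its top is a flat deck at z = 140 mm, interrupted by the strip and the cover.
- strip_mid (a point): Middle of the strip's face, on the printer at x -108, y 0, z 139 mm; same axes as the printer. The dark grey strip is flat, 48 mm (x) by 148 mm (y), 1 mm below the deck. In it, centred in x, with its middle 0 to 45 mm to either side in y (new at each start, not reported), is a recess 36 mm (x) by 48 mm (y): the release button.
- release (a joint): How far the release button is pressed: 0 = out, 0.006 m = fully in. The button is a pad 34 by 46 mm, nearly the strip's dark grey, its face 2.5 mm below the strip's. Fingertips wholly inside the recess sink in and feel it give: about 2 N to start it, 5 N fully in; on the strip they stop hard. It frees the cover at 4 to 5 mm and springs back out.
- cover (a joint): Opening angle of the cover, 0.18 kg. 0 = shut, level with the deck, held by the catch; it swings up and back, upright at pi/2, stop at 1.9 rad. Freed, a spring arm lifts it to about 0.9 rad in under 2 s and holds it there; from there it is lighter than 2 N at its edge; left short of upright it drops back to 0.9, left well past it falls on to the stop and stays.
- cover_hinge (a point): Middle of the cover's hinge line, on the printer at x 70, y 0, z 140 mm; same axes as the printer, the hinge line lies along y. The shut cover is a light grey panel with a see-through window, 8 mm thick, that runs 120 mm from here towards the strip (to x = -50 mm of the printer) and 110 mm to either side. Its top is level with the deck; the printer's rear deck lies behind it.
- cover_lip (a point): Middle of the cover's free front edge, on its upper face, 120 mm from the hinge line. It moves with the cover.
- roll_mid (a point): Centre of the paper label roll, 84 mm diameter by 140 mm long, lying across the printer (along its y) loose in a cradle under the cover, its top 15 mm below the deck. To be left alone.
- tape: Roll of yellow tape, 52 mm diameter, 18 mm tall, lying on the printer's deck at its right (-y) side beside the cover. To be left alone. Origin: centre of its underside.
- pot: Small white paint pot with red cap, 32 mm diameter, 40 mm tall, on the rear left corner of the printer's deck. To be left alone. Origin: centre of its underside.
- squeeze: White squeeze bottle with green cap, 60 mm diameter, 170 mm tall, on the table. To be left alone. Origin: centre of its underside.
- jar: Amber glass jar with dark lid, 64 mm diameter, 90 mm tall, on the table. To be left alone. Origin: centre of its underside.
- dish: Square white dish with green replica sprouts, 85 mm wide, 32 mm tall, on the table. To be left alone. Origin: centre of its underside.
- bowl: White bowl of replica noodle soup, 140 mm diameter, 65 mm tall, on the table. To be left alone. Origin: centre of its underside.
- tub: Open white plastic tub, 110 mm diameter, 110 mm tall, on the table. To be left alone. Origin: centre of its underside.

How it is judged:
On the way, in this order (a step that is already met when the one before it is completed fails the run):
1. the fingertips touch the strip or the button in it while the button is still out (contact force between the fingers and anything else above 0.3 N and value of joint release below 0.0025 m and value of joint cover below 0.05 rad and x of the grasp point in the frame of printer between -0.144 and -0.072 m and y of the grasp point in the frame of printer between -0.09 and 0.09 m and z of the grasp point in the frame of printer below 0.175 m).
2. the button is pressed in (4 mm or more) (value of joint release above 0.004 m), for 0.02 s.
3. the cover is pushed past upright (1.6 rad) (value of joint cover above 1.6 rad).
At the end, for the whole second after the job is handed in: The cover lies right back against its stop (more than 1.8 rad) and at rest, the button has sprung back out (less than 1 mm in), the label roll is within 15 mm of where it was, and the other things are within 20 mm (tape, pot) or 30 mm of where they were (value of joint cover above 1.8 rad and value of joint release below 0.001 m and velocity of joint cover below 0.05 rad/s and distance of each of tape, pot from where it was at the start of the episode below 0.02 m and distance of each of squeeze, jar, dish, bowl, tub from where it was at the start of the episode below 0.03 m and distance of roll_mid from where it was at the start of the episode below 0.015 m); the robot touches nothing.
It fails at once if the label roll is moved 15 mm or more, or lifted (distance of roll_mid from where it was at the start of the episode above 0.015 m).
It fails at once if a thing standing about is moved 20 mm (tape, pot) or 30 mm (the others), or lifted so far (distance of any of tape, pot from where it was at the start of the episode above 0.02 m or distance of any of squeeze, jar, dish, bowl, tub from where it was at the start of the episode above 0.03 m).
It also fails if it takes over 67 s, if anything falls off the work surface, if the arm or the gripper's body presses on something with over 40 N, if the wrist force passes 120 N, or if a joint passes its speed limit or range.

### The arm

A 6-joint arm with a two-finger parallel gripper is mounted at the origin on the work surface. World frame = base frame: x ahead of the robot, y to its left, z up, the work surface at z = 0. Lengths are in m, angles in rad, forces in N, time in s.
With the tool pointing down it reaches from about 0.25 to 0.725 m from the base axis. Payload 4 kg.
Tool frame: the origin (TCP) lies midway between the tips of the shut fingers; the grasp point (between the pads) lies 19 mm behind it; z points along the fingers, x is the direction in which the jaws open and shut, and the axes are right-handed (so a half turn about z gives the same grasp; the last joint's range is limited). The gripper opens to 85 mm and grips with 20 to 120 N. Pads are 22 mm wide; open, the fingers measure 114 mm over their backs; the gripper's body (76 mm by 85 mm) begins 54 mm behind the grasp point. The pads swing forward as they close: fully open they stand 13 mm farther back than shut.
Start: joints at [-1.33, 0.241, 0.005, 1.335, 0, 1.571], TCP at [0.119, -0.486, 0.231] pointing down, gripper open.
Joint ranges: [-2.72, 2.72], [-1.05, 1.87], [-1.09, 1.28], [-1.99, 2.15], [-1.42, 1.44], [-3.14, 3.14]. Speed limits (rad/s): [2.79, 2.79, 3.14, 3.14, 3.14, 3.14].

### API

Orientations are given as a unit quaternion [x, y, z, w].
In Python, from workcell import bot gives the robot as it stands.
- The arm moves only by the tool drive_tool, never from a script. Its argument "rows" is text: rows parted by semicolons, each of 5 numbers parted by spaces: the finger opening in mm, from 0 to 85.4, then the shift along the tool's x, y, z in mm, then the turn about the tool's z in rad. A call has 1 to 12 rows; each row shifts and turns the commanded pose from where the row before left it, along the tool's axes as they then stand; what a row does not reach is not made up. A row lasts 1/10 s, in which the tool goes at most 50 mm and 8.59 degrees, less where a joint would pass 70% of its speed; a pose out of reach is approached as far as the arm can. A call is refused whole if a number of a shift passes 50 or a number of a turn 0.15, either way. A call with a gripper value outside its range is refused whole. The fingers move at their own pace and stop on an object; the grip force is fixed at half the most. Time passes only in rows, so rows that do not move let the fingers close. It gives the time, the measured TCP pose, the force and the opening at its end, in the units of the state.
- bot.get_obs(): the state, without advancing time (a new reading comes with each control period).
- bot.camera(name): name is "side" or "top" or "wrist"; returns a dict with "image" (400x640x3 uint8, red, green, blue), "vertical_fov" (degrees; the focal length in pixels is half the picture's height over the tangent of half this angle, whatever the lens; pixels are square), "cx", "cy" (the principal point, pixels), "R" (3x3) and "t" (3): a world point X has camera coordinates R X + t; the wrist camera has in their place "tool_from_camera" (4x4, takes a point from camera to tool coordinates, whose origin is the TCP and whose axes are the tool frame's). Camera axes: x right, y down, z forward; pixel columns grow to the right and rows downward; lengths in m; the calibration is good to about 2 mm. A picture is of the moment at which its call begins: read the wrist's pose just before it. There is no depth.
- bot.job_done(): hands the job in, once; it reports no verdict.
The state is a dict: "clock": time; "joint_pos": joint angles; "joint_vel": joint speeds; "tau": joint torques, N m; "eef_pos": TCP position; "tool_rot": TCP orientation; "ft_force": force on the tool from outside, world axes, zero at the start; "ft_torque": the same for the moment, N m; "grip_width": finger opening in m.
Only numpy, scipy, OpenCV 4.12 (cv2) and the standard library are available. Lean on these libraries where they do the work, as an engineer would, in place of code of your own. Each camera call takes 0.05 s, during which the arm holds its last target. There are 200 camera calls.

## Working session

There is one attempt and no reset: what is moved stays moved. The work goes in short steps, Python scripts to look and compute and a tool call to move; the robot and the scene stay as the last step left them, time stands still between calls to the robot, and variables do not carry over. Pictures are saved under pics/ and viewed, about 8 in all and at most 12, crops included, and the job is handed in when it is done.

Besides the shell and the picture viewer there is one more tool, called in YAML: its name, and indented under it one key for each argument. drive_tool: Moves the arm, as the interface text tells. Its arguments: {"type":"object","properties":{"rows":{"type":"string"}},"required":["rows"]}

```bash
mkdir -p pics; python3 - <<'E'
from workcell import bot
import cv2,numpy as np
o=bot.get_obs();print(o)
for n in("top","side"):
    c=bot.camera(n);cv2.imwrite(f"pics/{n}0.png",c["image"][:,:,::-1]);print(n,{k:v for k,v in c.items() if k!="image"})
E
```

```text
{'clock': 0.0, 'joint_pos': array([-1.32999039e+00,  2.41406581e-01,  3.75812158e-03,  1.33521056e+00,
        5.22188180e-06,  1.57079966e+00]), 'joint_vel': array([ 1.70565530e-03, -1.22431019e-03,  8.78998125e-04, -3.26711704e-03,
       -4.15654872e-04,  7.85666131e-05]), 'tau': array([ 1.33794591e-03, -3.72318327e+01,  2.52407116e+01,  1.70085719e-02,
       -3.98813143e-05, -9.14463982e-06]), 'eef_pos': array([ 0.11909635, -0.48497049,  0.23042909]), 'tool_rot': array([ 7.86918300e-01, -6.17056339e-01, -8.09978289e-04, -6.38452214e-04]), 'ft_force': array([ 0.78968325, -0.09203813,  0.31182224]), 'ft_torque': array([ 0.02031792, -0.00528585,  0.05092184]), 'grip_width': 0.08538420250014914}
top {'vertical_fov': 45.46957151170694, 'cx': 320.08895282572405, 'cy': 202.33151637172458, 'R': array([[ 0.00451113, -0.99998763, -0.00209296],
       [-0.9961114 , -0.00430947, -0.08799722],
       [ 0.08798712,  0.00248179, -0.99611852]]), 't': array([-0.01687591,  0.52841899,  1.68365685])}
side {'vertical_fov': 51.11504384368163, 'cx': 316.1015760005047, 'cy': 196.68033534375803, 'R': array([[-0.86103224, -0.5085355 , -0.00388989],
       [-0.38977308,  0.66482286, -0.63724996],
       [ 0.32665032, -0.54717658, -0.77064736]]), 't': array([0.46823456, 0.29161438, 1.12099365])}
```

View pics/top0.png

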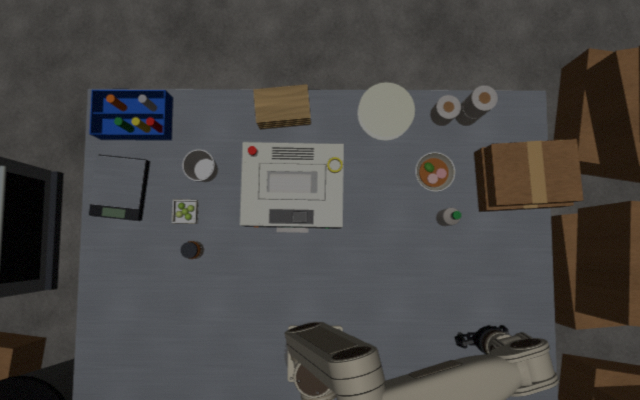

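View pics/side0.png

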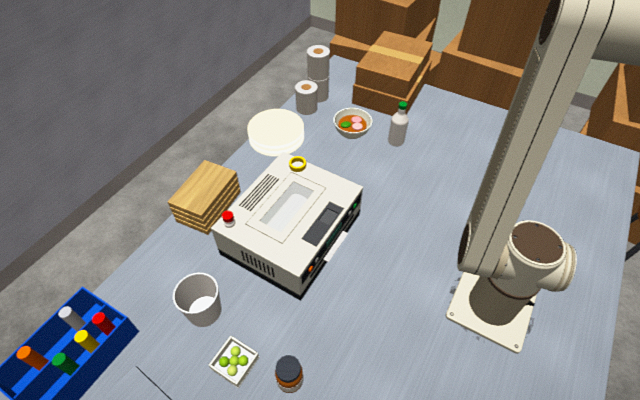

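The top view shows the printer at about (242..344, 142..227), nearly square to the image, with the dark strip at (270..313, 210..224). I'll fit the pose and enlarge the strip.

```bash
cat > h.py <<'E'
import numpy as np
def f(c): return 200/np.tan(np.radians(c["vertical_fov"])/2)
def ray(c,u,v,z):
    d=c["R"].T@np.array([(u-c["cx"])/f(c),(v-c["cy"])/f(c),1]);o=-c["R"].T@c["t"]
    return o+d*(z-o[2])/d[2]
def proj(c,X):
    p=np.asarray(X)@c["R"].T+c["t"];return p[:,:2]/p[:,2:]*f(c)+[c["cx"],c["cy"]]
E
python3 - <<'E'
from workcell import bot
from h import *
import cv2
c=bot.camera("top")
for n,u,v in [("BL",242,142),("BR",344,143),("FR",343,227),("FL",241,227),("s1",270,210),("s2",313,210),("s3",313,224),("s4",270,224)]:print(n,ray(c,u,v,.14))
def big(im,y0,y1,x0,x1,k,gain):
    return np.clip(cv2.resize(im[y0:y1,x0:x1,::-1].copy(),None,fx=k,fy=k,interpolation=cv2.INTER_CUBIC).astype(float)*gain,0,255).astype(np.uint8)
a=big(c["image"],135,235,235,350,5,1)
b=big(c["image"],205,230,262,322,9,2)
s=bot.camera("side");d=big(s["image"],195,255,290,355,8,2)
H=np.zeros((600,800,3),np.uint8)
a=a[:600,:575]
H[:a.shape[0]//1][:0]
H[0:225,0:540]=b[:225,:540]
e=cv2.resize(a,(430,374));H[226:600,0:430]=e
e=cv2.resize(d,(365,337));H[250:587,433:798]=e
cv2.imwrite("pics/z.png",H)
E
```

```text
BL [0.72111677 0.24920814 0.14      ]
BR [ 0.71909219 -0.09444286  0.14      ]
FR [ 0.43640708 -0.09115718  0.14      ]
FL [0.43490691 0.24711283 0.14      ]
s1 [0.49184732 0.15168423 0.14      ]
s2 [0.49247105 0.00863136 0.14      ]
s3 [0.44591174 0.00836047 0.14      ]
s4 [0.44528084 0.15104401 0.14      ]
```

View pics/z.png

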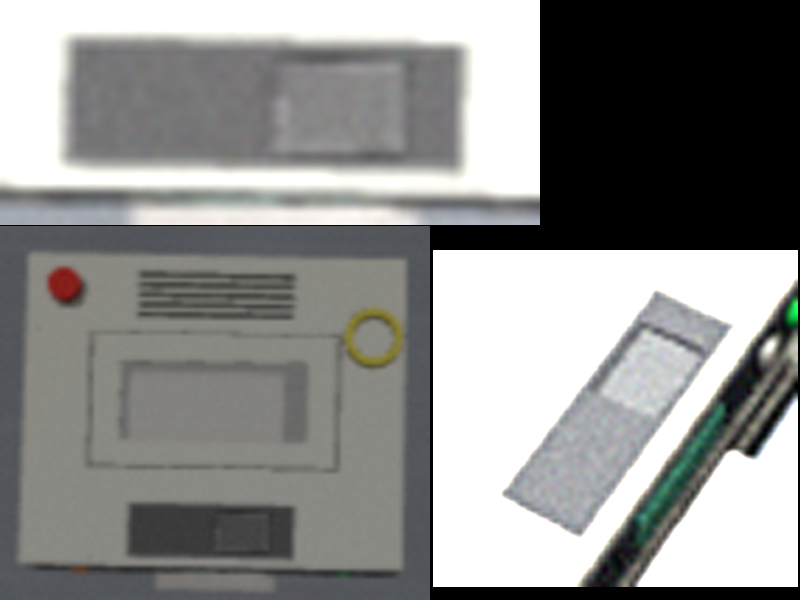

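The button can be seen. In the top crop it spans about (292..307, 212..222) px, so its centre is roughly 28 mm to the printer's right. The world estimate is x 0.469, y 0.052, and printer yaw is about 0. I'll turn the tool first so that tool x = world +y and tool y = world +x, shutting the fingers on the way.

drive_tool:
  rows: "0 0 0 -5 -0.15;0 0 0 -5 -0.15;0 0 0 -5 -0.15;0 0 0 -5 -0.15;0 0 0 0 -0.15;0 0 0 0 -0.15;0 0 0 0 -0.15;0 0 0 0 -0.15;0 0 0 0 -0.15;0 0 0 0 -0.15;0 0 0 0 -0.15;0 0 0 0 -0.15"

```text
clock: 1.4
eef_pos: [0.1192, -0.4854, 0.251]
tool_rot: [0.972, 0.236, 0.0, -0.0]
ft_force: [0.1, -0.6, 0.4]
grip_width: 0.0003
```

drive_tool:
  rows: "0 0 0 0 -0.15;0 0 0 0 -0.15;0 0 0 0 -0.15;0 0 0 0 -0.15;0 0 0 0 -0.15;0 0 0 0 -0.15;0 0 0 0 -0.15;0 0 0 0 -0.05;0 0 0 0 0"

```text
clock: 2.3
eef_pos: [0.1192, -0.4854, 0.2511]
tool_rot: [0.707, 0.707, 0.0, -0.0]
ft_force: [-0.3, -0.3, -0.2]
grip_width: 0.0
```

drive_tool:
  rows: "0 45 29 0 0;0 45 29 0 0;0 45 29 0 0;0 45 29 0 0;0 45 29 0 0;0 45 29 0 0;0 45 29 0 0;0 45 29 0 0;0 45 29 0 0;0 45 29 0 0;0 45 29 0 0;0 42 30 0 0"

```text
clock: 3.5
eef_pos: [0.4472, 0.0193, 0.2515]
tool_rot: [0.708, 0.707, 0.0, 0.0]
ft_force: [0.9, -0.5, 0.1]
grip_width: -0.0002
```

```bash
python3 - <<'E'
from workcell import bot
import cv2
o=bot.get_obs();print(o["clock"],o["eef_pos"],o["tool_rot"],o["joint_pos"])
c=bot.camera("wrist");cv2.imwrite("pics/w1.png",c["image"][:,:,::-1])
o=bot.get_obs();print(o["eef_pos"],o["ft_force"]);print({k:v for k,v in c.items() if k!="image"})
E
```

```text
3.5 [0.44721802 0.01933321 0.25149435] [7.07611354e-01 7.06601786e-01 1.16321452e-04 2.72044937e-04] [ 4.33686239e-02  1.27881497e-01 -8.16259428e-02  1.36074989e+00
 -2.44216033e-04  4.47963043e-02]
[0.45167548 0.02494043 0.25095039] [6.21434513 3.60121394 1.72192218]
{'vertical_fov': 71.59707143022106, 'cx': 323.26725602723377, 'cy': 202.04554369623537, 'tool_from_camera': array([[ 9.99999518e-01, -6.54436497e-06,  9.81956916e-04,
        -3.28226591e-04],
       [-2.89615687e-04,  9.53531866e-01,  3.01292046e-01,
        -7.56893712e-02],
       [-9.38298976e-04, -3.01292185e-01,  9.53531404e-01,
        -1.43950241e-01],
       [ 0.00000000e+00,  0.00000000e+00,  0.00000000e+00,
         1.00000000e+00]])}
```

View pics/w1.png

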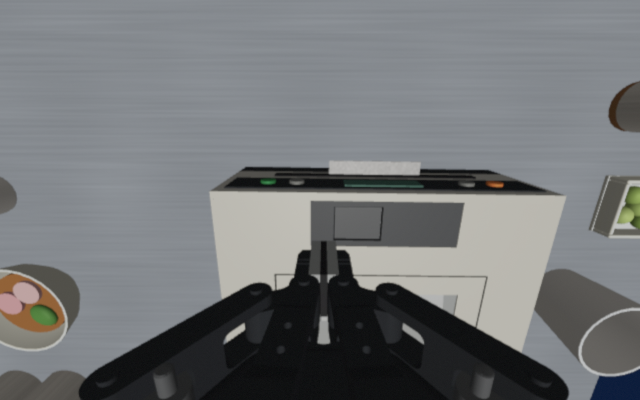

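drive_tool:
  rows: "0 0 0 0 0;0 0 0 0 0;0 0 0 0 0"

```text
clock: 3.85
eef_pos: [0.4458, 0.0161, 0.2513]
tool_rot: [0.708, 0.706, -0.0, -0.0]
ft_force: [-0.7, -0.6, -0.4]
grip_width: 0.0002
```

```bash
python3 - <<'E'
from workcell import bot
import cv2
o=bot.get_obs();print(o["eef_pos"],o["ft_force"])
c=bot.camera("wrist");im=c["image"][:,:,::-1]
cv2.imwrite("pics/w2full.png",im)
cv2.imwrite("pics/w2.png",cv2.convertScaleAbs(cv2.resize(im[150:270,220:420].copy(),None,fx=4,fy=4,interpolation=cv2.INTER_CUBIC),alpha=1.8))
E
```

```text
[0.44584876 0.01612012 0.25127865] [-0.67607935 -0.60122522 -0.36141544]
```

View pics/w2.png

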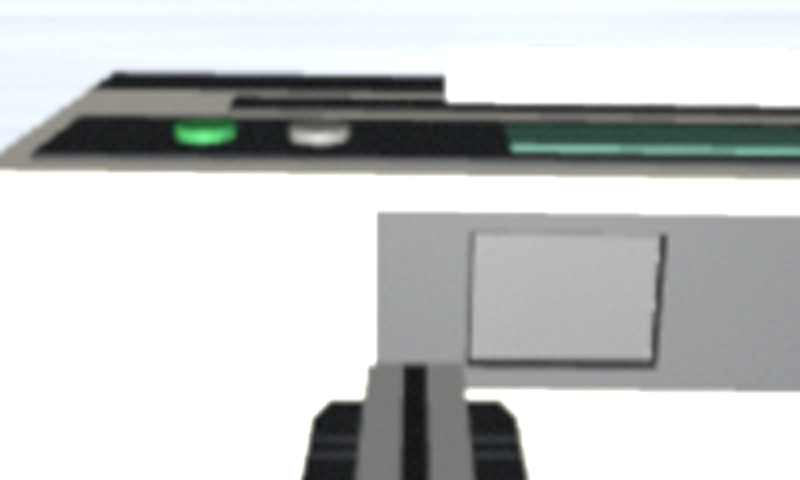

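Settled pose: the recess spans crop (468..666, 231..367), giving a button centre at world x ≈ 0.474, y ≈ 0.054. The shift needed is 37.5 mm in tool x and 27 mm in tool y. I'll go above it and descend.

drive_tool:
  rows: "0 18 13 0 0;0 19.5 14 0 0;0 0 0 25 0;0 0 0 25 0;0 0 0 25 0;0 0 0 20 0;0 0 0 5 0;0 0 0 0 0;0 0 0 0 0"

```text
clock: 4.8
eef_pos: [0.4744, 0.0541, 0.1525]
tool_rot: [0.708, 0.706, 0.001, 0.001]
ft_force: [-0.2, 0.3, 0.4]
grip_width: -0.0
```

drive_tool:
  rows: "0 0 0 5 0;0 0 0 5 0;0 0 0 2 0;0 0 0 1 0;0 0 0 0 0;0 0 0 0 0"

```text
clock: 5.4
eef_pos: [0.4737, 0.0547, 0.1383]
tool_rot: [0.707, 0.707, 0.0, 0.0]
ft_force: [0.5, 0.3, 0.2]
grip_width: -0.0002
```

drive_tool:
  rows: "0 0 0 1 0;0 0 0 1 0;0 0 0 1 0;0 0 0 0 0"

```text
clock: 5.8
eef_pos: [0.4738, 0.0547, 0.1355]
tool_rot: [0.707, 0.707, 0.0, 0.0]
ft_force: [0.0, 0.6, 1.6]
grip_width: 0.0003
```

The tips have gone below the strip face and now feel about 1.6 N, so they are on the button. I'll press it in slowly.

drive_tool:
  rows: "0 0 0 1 0;0 0 0 1 0;0 0 0 1 0;0 0 0 1 0;0 0 0 0 0"

```text
clock: 6.3
eef_pos: [0.4738, 0.0547, 0.1314]
tool_rot: [0.707, 0.707, 0.0, 0.0]
ft_force: [-0.3, 0.8, 3.9]
grip_width: 0.0001
```

drive_tool:
  rows: "0 0 0 1 0;0 0 0 1 0;0 0 0 0 0;0 0 0 0 0"

```text
clock: 6.7
eef_pos: [0.4739, 0.0547, 0.1305]
tool_rot: [0.707, 0.707, 0.001, 0.0]
ft_force: [-2.8, -0.6, 11.3]
grip_width: 0.0001
```

It has bottomed out at 11 N. I'll release, rise to pushing height and let the cover spring up.

drive_tool:
  rows: "0 0 0 -5 0;0 0 0 -15 0;0 0 0 -25 0;0 0 0 -25 0;0 0 0 -5 0;0 0 0 0 0;0 0 0 0 0;0 0 0 0 0;0 0 0 0 0;0 0 0 0 0;0 0 0 0 0;0 0 0 0 0"

```text
clock: 7.9
eef_pos: [0.4736, 0.0546, 0.2042]
tool_rot: [0.707, 0.707, -0.0, -0.0]
ft_force: [0.3, -0.0, 0.2]
grip_width: 0.0
```

drive_tool:
  rows: "0 0 0 0 0;0 0 0 0 0;0 0 0 0 0;0 0 0 0 0;0 0 0 0 0;0 0 0 0 0;0 0 0 0 0;0 0 0 0 0"

```text
clock: 8.7
eef_pos: [0.4737, 0.0546, 0.2043]
tool_rot: [0.707, 0.707, 0.0, 0.0]
ft_force: [-0.4, 0.7, -0.2]
grip_width: -0.0002
```

```bash
python3 - <<'E'
from workcell import bot
import cv2
im=bot.camera("side")["image"][:,:,::-1]
cv2.imwrite("pics/s1.png",cv2.resize(im[100:320,170:450].copy(),None,fx=2.5,fy=2.5))
E
```

```text
(no output)
```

View pics/s1.png

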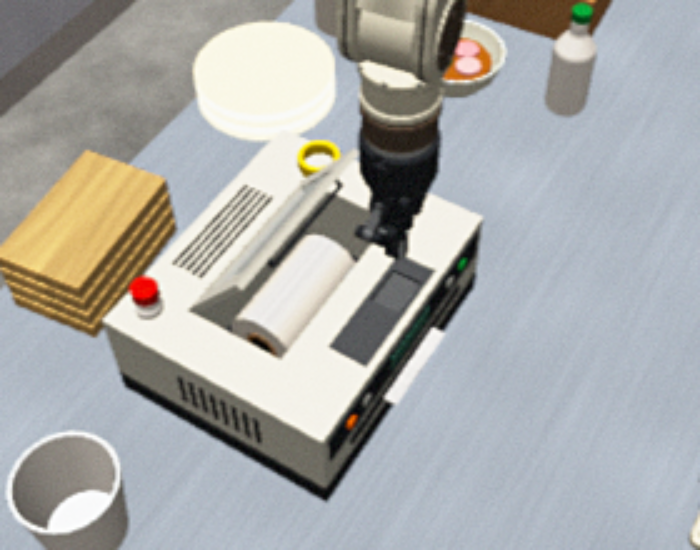

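The cover is up at about 0.9 rad, the button is back out and the roll is in place. Next I'll centre the hand (+25 mm in y), approach the lip, then push back while rising so the tips stay on the solid lip frame.

drive_tool:
  rows: "0 12 20 -5 0;0 13 25 -4 0;0 0 20 0 0;0 0 15 0 0;0 0 8 0 0;0 0 8 -3 0;0 0 8 -6 0;0 0 8 -6 0;0 0 8 -6 0;0 0 8 -6 0;0 0 0 0 0"

```text
clock: 9.85
eef_pos: [0.6032, 0.0794, 0.241]
tool_rot: [0.708, 0.707, 0.001, 0.001]
ft_force: [-0.4, -0.1, -0.5]
grip_width: -0.0002
```

```bash
python3 - <<'E'
from workcell import bot
import cv2
im=bot.camera("side")["image"][:,:,::-1]
cv2.imwrite("pics/s2.png",cv2.resize(im[100:280,200:400].copy(),None,fx=3,fy=3))
print(bot.get_obs()["ft_force"])
E
```

```text
[-1.23497383  0.24400255  0.59024723]
```

View pics/s2.png

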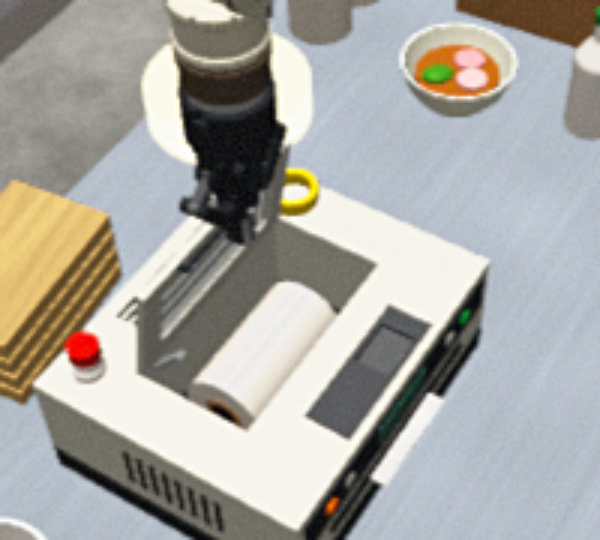

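The cover is steeper, with the fingers in front of its underside. I'll keep pushing.

drive_tool:
  rows: "0 0 8 0 0;0 0 8 0 0;0 0 8 0 0;0 0 8 0 0;0 0 8 0 0;0 0 8 0 0;0 0 7 0 0;0 0 5 0 0;0 0 0 0 0;0 0 0 0 0;0 0 0 0 0"

```text
clock: 11.0
eef_pos: [0.6613, 0.0795, 0.2399]
tool_rot: [0.707, 0.707, -0.0, -0.0]
ft_force: [-1.4, 0.5, -1.6]
grip_width: -0.0004
```

drive_tool:
  rows: "0 0 6 0 0;0 0 6 0 0;0 0 0 0 0;0 0 0 0 0;0 0 0 0 0"

```text
clock: 11.5
eef_pos: [0.6623, 0.0795, 0.2398]
tool_rot: [0.707, 0.707, -0.009, -0.008]
ft_force: [-32.1, -0.2, 9.3]
grip_width: 0.0003
```

A hard 32 N means the cover is against its stop. I'll back away and check.

drive_tool:
  rows: "0 0 -12 0 0;0 0 -10 0 0;0 0 -20 0 0;0 0 -25 0 0;0 0 -30 -10 0;0 0 -40 -10 0;0 0 -40 0 0;0 0 -40 0 0;0 0 0 0 0;0 0 0 0 0;0 0 0 0 0;0 0 0 0 0"

```text
clock: 12.7
eef_pos: [0.4583, 0.0798, 0.2606]
tool_rot: [0.707, 0.707, 0.001, 0.001]
ft_force: [-0.1, 0.1, -0.9]
grip_width: 0.0001
```

```bash
python3 - <<'E'
from workcell import bot
from h import *
import cv2
c=bot.camera("side");im=c["image"][:,:,::-1].copy()
for th,col in((.9,(0,0,255)),(1.57,(255,0,0)),(1.9,(0,200,0))):
    X=[[.651-.12*np.cos(th),.0815+s*.11,.14+.12*np.sin(th)] for s in(-1,1)]
    p=np.round(proj(c,X)).astype(int);print(th,p.tolist())
    for q in p: cv2.circle(im,tuple(map(int,q)),1,col,-1)
cv2.imwrite("pics/s3.png",cv2.resize(im[100:320,170:450].copy(),None,fx=2.5,fy=2.5))
o=bot.get_obs();print(o["eef_pos"],o["ft_force"])
E
```

```text
0.9 [[311, 160], [264, 215]]
1.57 [[287, 143], [239, 196]]
1.9 [[276, 140], [227, 192]]
[0.45804344 0.07974591 0.2603024 ] [ 0.79220476  0.8486545  -0.49803737]
```

View pics/s3.png

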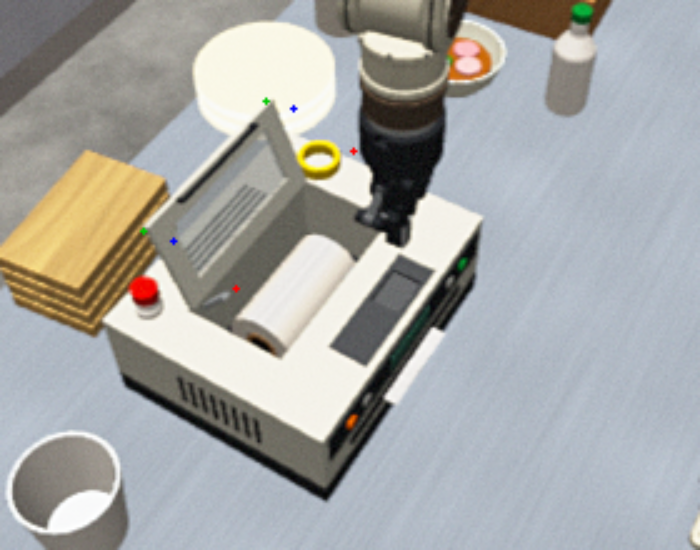

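The lip lies at the predicted 1.9 rad marks. The roll, tape and pot look unmoved, the button is out and the hand is clear.

```bash
python3 -c "
from workcell import bot
print(bot.job_done())"
```

```text
the job is handed in; nothing more can be done
None
```

The printer is open: the cover lies back at its stop, and I have handed the job in. It gave no verdict, so these are my own checks.

- **Button:** I found it in the camera pictures, about 28 mm to the printer's right of the strip's middle, so I did not feel along the strip. The shut fingertips went straight into the recess, felt it give at about 1.6 N, and pressed until it bottomed at about 11 N. The cover then sprang up to about 0.9 rad.
- **Cover:** I pushed it over with the fingertips until it stopped hard at 32 N, then backed the hand away.
- **Last picture:** The cover's edge sits at the position I predicted for 1.9 rad. The button looks out, the label roll, tape and pot look unmoved, and the hand is clear, with about 1 N or less on the wrist. The job took about 13 s of the 67 s allowed.
- **Disagreement:** The top and wrist cameras differed by about 5 mm on the button's x position. I used the wrist camera, and the fingertips fitted the recess.
- **Not measured:** I judged the resting positions of the other things and the button only by eye. The tub and bottle were in that last picture and looked in place. The jar, dish and most of the bowl were outside it, but the arm met nothing but the button and the cover.

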